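# Push the offcut off the saw ledge into the chute

## Task

Clear the small offcut lying on the raised wooden ledge: push it off the ledge's far edge through the gap beside the long fence (slid gently up against the fence it lines up with the gap), so that it drops into the chute and comes to rest down in the catch pan. Slide it along the ledge without lifting it, push it only gently at all times, and leave the wax tin on the ledge where it is.

Things in the scene. Friction and masses are not known exactly. Their poses are not given: they have to be found in the camera images.
- offcut_mid (a point): Centre of the loose pale wooden offcut, a rectangular block 38 by 55 mm and 26 mm high, some 50 g. Its 55 mm sides run 5 degrees counterclockwise (seen from above) of the given y axis. It starts flat on the right-hand part of the ledge, 55 mm side within about 25 degrees of the stand's x, and must go through the gap with a 55 mm side along the fence.
- stand: Fixed rigid plywood ledge with a chute beyond it. Origin at bench height straight below the middle of the ledge's far edge; x: from the ledge out over the chute (the way to push the offcut off), y: left, z: up. The ledge top is flat at z = 100 mm, x = -140 to 0, y = -150 to 140 mm. The other points of the stand have the same axes.
- tin_mid (a point): Centre of a round metal wax tin, 66 mm across and 28 mm high, standing loose on the ledge to the left of the fence; a bystander that is to stay there.
- ledge_mid (a point): Point on the ledge top, 70 mm before the edge. A dark wooden guide is screwed on the ledge; its sideways setting varies and is NOT measured: find it by feel or sight. Its fence is a rigid strip along x, 32 mm high, 18 mm thick, from 63 mm before this point to 72 mm beyond; its right-hand face lies anywhere from 0 to 40 mm to the left (+y) of this point.
- ledge_edge (a point): Middle of the ledge's edge, on top. To the right of the fence the guide's rigid lip board (32 mm high, x = -16 to 2 mm here) bars the edge, but for a gap 42 mm wide that begins right at the fence face; the gap's right side is splayed from x = -29 mm as a lead-in. The offcut tips and drops by itself once its centre is about 5 mm past the edge.
- pan (a point): Middle of the floor of the chute's catch pan, 12 mm above the bench; the flat floor measures 70 mm (x) by 226 mm (y). A steep steel slope leads down to it from the edge; the pan's end and side walls rise 62 mm above the bench, the sides beside the slope 96 mm.

How it is judged:
At the end, for the whole second after the job is handed in: The offcut lies at rest in the chute's catch pan (its centre less than 60 mm above the bench and inside the pan's walls), and the wax tin stands within 20 mm of where it was (z of offcut_mid in the frame of stand between 0.015 and 0.06 m and x of offcut_mid in the frame of stand between 0.03 and 0.13 m and y of offcut_mid in the frame of stand between -0.128 and 0.098 m and linear speed of offcut below 0.02 m/s and distance of tin_mid from where it was at the start of the episode below 0.02 m); the robot touches nothing.
It fails at once if the offcut is pushed or squeezed by the gripper with more than 20 N (contact force between any of the fingers, the arm and offcut above 20 N).
It fails at once if the offcut is lifted: its centre more than 30 mm higher than when it lies on the ledge (z of offcut_mid in the frame of stand above 0.143 m).
It fails at once if the wax tin is moved by more than 20 mm (distance of tin_mid from where it was at the start of the episode above 0.02 m).
It also fails if it takes over 64 s, if anything falls off the work surface, if the arm or the gripper's body presses on something with over 40 N, if the wrist force passes 120 N, or if a joint passes its speed limit or range.

## Robot

A 6-joint arm with a two-finger parallel gripper is mounted at the origin on a cart in front of the work surface, level with it; the furniture and walls round the work are solid. World frame = base frame: x ahead of the robot, y to its left, z up, the work surface at z = 0. Lengths are in m, angles in rad, forces in N, time in s.
With the tool pointing down it reaches from about 0.3 to 0.85 m from the base axis. Payload 5.4 kg.
Tool frame: the origin (TCP) lies on the centre line of the jaws, within the pads' length; the fingertips stand 11 mm ahead of it and the grasp point (between the pads) lies 8 mm behind it (bot.tcp_to_tips is the distance from the TCP to the fingertips, in m); z points along the fingers, y is the line along which they close (so a half turn about z gives the same grasp; the last joint's range is limited). The gripper opens to 85 mm and grips with 20 to 120 N. Pads are 22 mm wide; open, the fingers measure 114 mm over their backs; the gripper's body (76 mm by 85 mm) begins 54 mm behind the grasp point. The pads swing forward as they close: fully open they stand 13 mm farther back than shut.
Start: joints at [-1.406, 0.158, 1.597, -0, 1.386, -0.21], TCP at [0.21, -0.535, 0.242] pointing down, gripper open.
Joint ranges: [-2.91, 2.91], [-0.94, 2.29], [0.18, 2.7], [-1.29, 4.43], [0.17, 2.64], [-3, 3]. Speed limits (rad/s): [2.57, 2.57, 3.14, 3.14, 3.14, 3.14].

## Interface

Orientations are given as a unit quaternion [x, y, z, w].
In Python, from station import get_state, eyes, bot, models gives the robot as it stands.
- The arm moves only by the shell command python3 -m handwheel 'ROWS' [FORCE]. ROWS is JSON, a list of rows, each an object with "translation": the shift along the tool's x, y, z in cm, a list of three; "rotation": the turn, a rotation vector about the tool's x, y, z in units of 6 degrees (1.0 is 6 degrees), a list of three; "claw": the closure, from -1 (fully open) to 1 (shut), so that 0 is half open. A call has 1 to 12 rows; each row shifts and turns the commanded pose from where the row before left it, along the tool's axes as they then stand; what a row does not reach is not made up. A row lasts 1/8 s, in which the tool goes at most 62.5 mm and 10.7 degrees, less where a joint would pass 70% of its speed; a pose out of reach is approached as far as the arm can. A call is refused whole if a number of a shift passes 6.25 or a number of a turn 1, either way. A call with a gripper value outside its range is refused whole. The fingers move at their own pace and stop on an object; FORCE is the grip in N (left out, the last holds). Time passes only in rows, so rows that do not move let the fingers close. It gives the time, the measured TCP pose, the force, the opening and the grip force at its end, in the units of the state.
- get_state(): the state, without advancing time (a new reading comes with each control period).
- eyes.capture(name): name is "side" or "top" or "wrist"; returns a dict with "image" (480x640x3 uint8, red, green, blue), "mtx" (3x3 intrinsics, pixels), "camera_from_world" (4x4, takes a point from world to camera coordinates). Camera axes: x right, y up, looking along -z (the intrinsics and any distortion apply to the point x, -y, -z); pixel columns grow to the right and rows downward; lengths in m; the calibration is good to about 2 mm. The wrist camera is an equidistant fisheye: a pixel r from the principal point sees the ray r / f radians off the axis. A picture is of the moment at which its call begins. There is no depth.
- bot.close_job(): hands the job in; it is judged then, once.
Trained networks look in a picture, given as the dict that the camera call returned (one of the last four; its "shot" number tells which), for a name from the list of things; names that differ only in an ending like _2 or _b are one class to them, and where a whole thing is asked for, a point or a joint stands for the part that bears it (a point fixed in the world has none). Each returns a list of dicts, best first, with "conf" (0 to 1); they miss things now and then, are a little off and sometimes report something else, mostly with a low value. They report only what shows in the picture. A call takes as long as a camera call.
- models.spot_in(picture, thing): "xy" ([column, row] in pixels, amid what is visible of it).
The state is a dict: "time": time; "joints": joint angles; "joint_velocities": joint speeds; "tau": joint torques, N m; "ee_pos": TCP position; "tool_rot": TCP orientation; "wrist_force": force on the tool from outside, world axes, zero at the start; "torque": the same for the moment, N m; "gripper_width": opening from 0.0 (shut) to 1.0 (fully open); "finger_force": force on a finger pad.
Only numpy, scipy, OpenCV 4.12 (cv2) and the standard library are available. Lean on these libraries where they do the work, as an engineer would, in place of code of your own. Each camera call takes 0.05 s, during which the arm holds its last target. There are 200 camera calls.

## Working session

There is one attempt and no reset: what is moved stays moved. The work goes in short steps, Python scripts to look and compute and a shell command to move; the robot and the scene stay as the last step left them, time stands still between calls to the robot, and variables do not carry over. Pictures are saved under pics/ and viewed, at most 10 in all, crops included, and the job is handed in when it is done.

```bash
mkdir -p pics; ls
cat > h.py <<'E'
import numpy as np,cv2
from station import get_state,eyes,bot,models
def proj(p,P):
    T=np.array(p["camera_from_world"]);P=np.atleast_2d(P)
    c=P@T[:3,:3].T+T[:3,3]; K=np.array(p["mtx"]); v=c*[1,-1,-1]; u=v@K.T; return u[:,:2]/u[:,2:]
def pix2z(p,uv,z):
    T=np.array(p["camera_from_world"]);K=np.array(p["mtx"])
    d=np.linalg.inv(K)@[uv[0],uv[1],1.]; d=d*[1,-1,-1]; R=T[:3,:3]; o=-R.T@T[:3,3]; w=R.T@d
    return o+w*(z-o[2])/w[2]
E
python3 - <<'E'
from h import *
s=get_state();print(s["ee_pos"],s["tool_rot"],s["time"],s["wrist_force"],s["gripper_width"])
for n in("top","side"):
    p=eyes.capture(n);cv2.imwrite(f"pics/{n}0.png",cv2.cvtColor(p["image"],cv2.COLOR_RGB2BGR))
    print(n,p.keys(),np.round(p["mtx"],1).tolist(),np.round(p["camera_from_world"],3).tolist())
    for t in("offcut_mid","tin_mid","stand","pan","ledge_mid","ledge_edge"):
        r=models.spot_in(p,t);print(t,[(np.round(q["xy"]).tolist(),round(q["conf"],2),pix2z(p,q["xy"],.113).round(3).tolist()) for q in r[:2]])
E
```

```text
pics
[ 0.21037008 -0.53449373  0.24130458] [ 9.82493586e-01  1.86293864e-01  2.29027477e-05 -9.74079357e-04] 0.0 [-0.59337158  0.60756     0.36049814] 1.0016629165386384
top dict_keys(['image', 'mtx', 'camera_from_world', 'shot']) [[558.8, 0.0, 321.0], [0.0, 558.8, 237.0], [0.0, 0.0, 1.0]] [[0.005, -1.0, 0.014, 0.063], [0.996, 0.006, 0.091, -0.643], [-0.091, 0.014, 0.996, -0.886], [0.0, 0.0, 0.0, 1.0]]
offcut_mid [([401.0, 296.0], 0.95, [0.548, -0.051, 0.113])]
tin_mid [([299.0, 302.0], 0.9, [0.539, 0.099, 0.113])]
stand []
pan [([373.0, 246.0], 0.61, [0.622, -0.01, 0.113])]
ledge_mid [([371.0, 252.0], 0.79, [0.613, -0.007, 0.113])]
ledge_edge [([369.0, 248.0], 0.6, [0.619, -0.004, 0.113])]
side dict_keys(['image', 'mtx', 'camera_from_world', 'shot']) [[585.8, 0.0, 312.4], [0.0, 585.8, 242.1], [0.0, 0.0, 1.0]] [[1.0, -0.003, -0.01, -0.606], [0.01, 0.512, 0.859, -0.118], [0.002, -0.859, 0.512, -0.838], [0.0, 0.0, 0.0, 1.0]]
offcut_mid [([262.0, 277.0], 0.77, [0.544, -0.056, 0.113])]
tin_mid [([264.0, 214.0], 0.75, [0.536, 0.113, 0.113])]
stand [([332.0, 326.0], 0.56, [0.629, -0.152, 0.113])]
pan [([332.0, 325.0], 0.97, [0.629, -0.152, 0.113])]
ledge_mid [([336.0, 323.0], 0.61, [0.633, -0.148, 0.113])]
ledge_edge [([333.0, 324.0], 0.59, [0.63, -0.148, 0.113])]
```

View pics/top0.png

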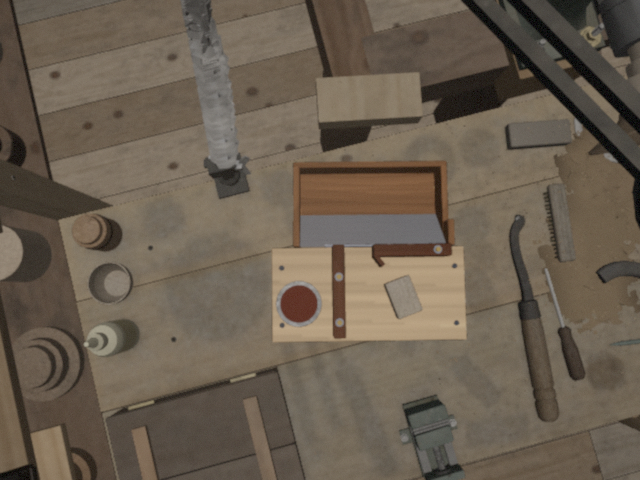

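View pics/side0.png

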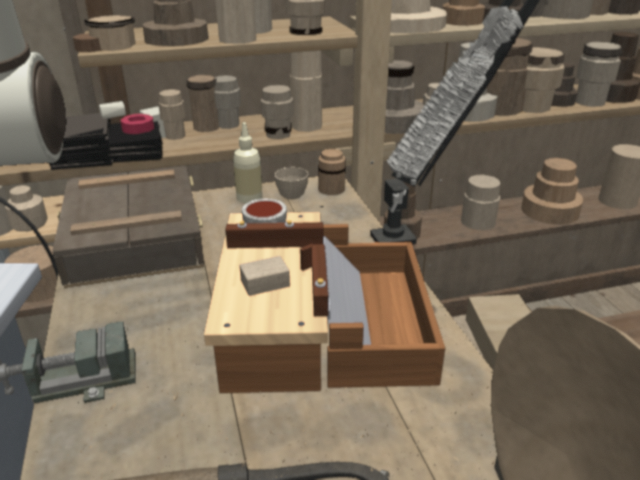

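Run:
```python
from h import *
p=eyes.capture("top");im=cv2.cvtColor(p["image"],cv2.COLOR_RGB2BGR)
cv2.imwrite("pics/c.png",cv2.resize(im[230:350,268:428],None,fx=5,fy=5,interpolation=cv2.INTER_CUBIC))
for n,u,z in[("FL",(273,247),.1),("FR",(464,247),.1),("NL",(273,341),.1),("NR",(466,340),.1)]: print(n,pix2z(p,u,z).round(4))
```

```text
FL [0.621  0.1397 0.1   ]
FR [ 0.6227 -0.149   0.1   ]
NL [0.4813 0.1379 0.1   ]
NR [ 0.4837 -0.1494  0.1   ]
```

View pics/c.png

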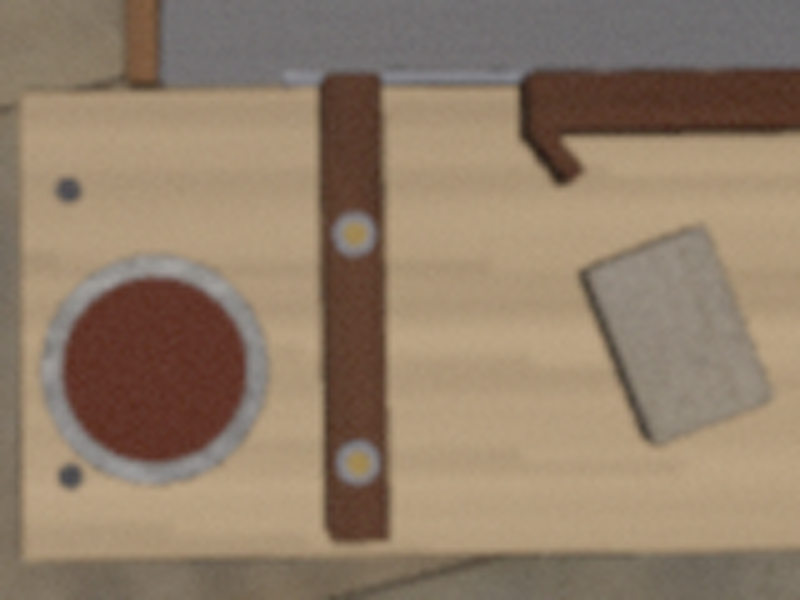

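```bash
python3 - <<'E'
from h import *
p=eyes.capture("top")
yaw=.006;R=np.array([[np.cos(yaw),-np.sin(yaw)],[np.sin(yaw),np.cos(yaw)]]);o=np.array([.6218,-.0048])
for n,u,z in[("b",(700,228),.126),("b",(582,270),.126),("b",(655,443),.126),("b",(772,397),.126),("fence R far",(380,80),.132),("fence R near",(386,538),.132),("lip L",(522,90),.132),("tin",(154,369),.128)]:
    w=pix2z(p,(268+u[0]/5,230+u[1]/5),z);print(n,w.round(4),((w[:2]-o)@R).round(4))
E
python3 -m handwheel '[{"translation":[0,0,0],"rotation":[0,0,-1],"claw":0},{"translation":[0,0,0],"rotation":[0,0,-1],"claw":0},{"translation":[0,0,0],"rotation":[0,0,-1],"claw":0},{"translation":[0,0,0],"rotation":[0,0,-1],"claw":0},{"translation":[0,0,0],"rotation":[0,0,-1],"claw":0},{"translation":[0,0,0],"rotation":[0,0,-1],"claw":0},{"translation":[0,0,0],"rotation":[0,0,-1],"claw":0},{"translation":[0,0,0],"rotation":[0,0,-1],"claw":0},{"translation":[0,0,0],"rotation":[0,0,-1],"claw":0},{"translation":[0,0,0],"rotation":[0,0,-1],"claw":0},{"translation":[0,0,0],"rotation":[0,0,-1],"claw":0},{"translation":[0,0,0],"rotation":[0,0,-0.5],"claw":0}]'
```

```text
b [ 0.5785 -0.0592  0.126 ] [-0.0436 -0.0542]
b [ 0.5661 -0.0247  0.126 ] [-0.0558 -0.0196]
b [ 0.5163 -0.0456  0.126 ] [-0.1057 -0.0402]
b [ 0.5297 -0.0797  0.126 ] [-0.0926 -0.0744]
fence R far [0.6208 0.0345 0.132 ] [-0.0008  0.0393]
fence R near [0.4894 0.0326 0.132 ] [-0.1321  0.0382]
lip L [ 0.6181 -0.0068  0.132 ] [-0.0037 -0.002 ]
tin [0.537  0.0994 0.128 ] [-0.0841  0.1047]
time: 2.3
ee_pos: [0.2105, -0.5351, 0.2423]
tool_rot: [0.703, 0.711, -0.0, -0.0]
wrist_force: [-0.5, -0.7, -1.3]
gripper_width: 0.498
finger_force: 0.0
```

```bash
python3 -m handwheel '[{"translation":[4.1,3.4,0],"rotation":[0,0,0],"claw":0.44},{"translation":[4.1,3.4,0],"rotation":[0,0,0],"claw":0.44},{"translation":[4.1,3.4,0],"rotation":[0,0,0],"claw":0.44},{"translation":[4.1,3.4,0],"rotation":[0,0,0],"claw":0.44},{"translation":[4.1,3.4,0],"rotation":[0,0,0],"claw":0.44},{"translation":[4.1,3.4,0],"rotation":[0,0,0],"claw":0.44},{"translation":[4.1,3.4,0],"rotation":[0,0,0],"claw":0.44},{"translation":[4.1,3.4,0],"rotation":[0,0,0],"claw":0.44},{"translation":[4.1,3.4,0],"rotation":[0,0,0],"claw":0.44},{"translation":[4.1,3.4,0],"rotation":[0,0,0],"claw":0.44},{"translation":[0,0,0],"rotation":[0,0,0],"claw":0.44},{"translation":[0,0,0],"rotation":[0,0,0],"claw":0.44}]'
python3 -c "from h import *;print(bot.tcp_to_tips,get_state()['joints'])"
```

```text
time: 3.8
ee_pos: [0.5469, -0.1224, 0.2422]
tool_rot: [0.704, 0.71, -0.0, -0.0]
wrist_force: [0.3, -1.0, 0.0]
gripper_width: 0.279
finger_force: 0.0
0.011 [-4.35547197e-01  1.21313200e-01  1.63833702e+00 -4.88736176e-04
  1.38230899e+00 -4.44185069e-01]
```

Descend to z ≈ 0.119 and look.

```bash
python3 -m handwheel '[{"translation":[0,0,3],"rotation":[0,0,0],"claw":0.44},{"translation":[0,0,3],"rotation":[0,0,0],"claw":0.44},{"translation":[0,0,3],"rotation":[0,0,0],"claw":0.44},{"translation":[0,0,2],"rotation":[0,0,0],"claw":0.44},{"translation":[0,0,1.3],"rotation":[0,0,0],"claw":0.44},{"translation":[0,0,0],"rotation":[0,0,0],"claw":0.44},{"translation":[0,0,0],"rotation":[0,0,0],"claw":0.44}]'
python3 - <<'E'
from h import *
a=eyes.capture("side")["image"][170:350,190:390];b=eyes.capture("wrist")["image"]
im=np.hstack([cv2.resize(a,(440,396)),cv2.resize(b,(360,270))[:,:] if 0 else cv2.copyMakeBorder(cv2.resize(b,(360,270)),0,126,0,0,cv2.BORDER_CONSTANT)])
cv2.imwrite("pics/d.png",cv2.cvtColor(im,cv2.COLOR_RGB2BGR))
E
```

```text
time: 4.68
ee_pos: [0.5476, -0.1229, 0.1204]
tool_rot: [0.704, 0.71, 0.0, 0.001]
wrist_force: [0.2, -0.8, 0.6]
gripper_width: 0.279
finger_force: 0.0
```

View pics/d.png

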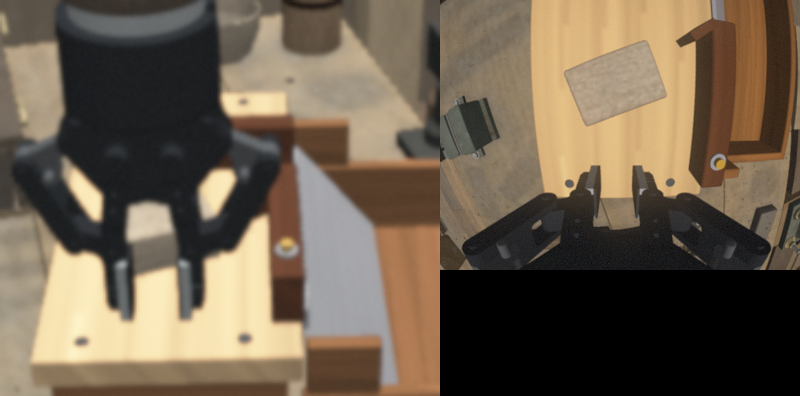

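```bash
python3 -m handwheel '[{"translation":[0.6,0,0],"rotation":[0,0,0],"claw":0.44},{"translation":[0.6,0,0],"rotation":[0,0,0],"claw":0.44},{"translation":[0.5,0,0],"rotation":[0,0,0],"claw":0.44},{"translation":[0.4,0,0],"rotation":[0,0,0],"claw":0.44},{"translation":[0.4,0,0],"rotation":[0,0,0],"claw":0.44},{"translation":[0.4,0,0],"rotation":[0,0,0],"claw":0.44},{"translation":[0.4,0,0],"rotation":[0,0,0],"claw":0.44},{"translation":[0.4,0,0],"rotation":[0,0,0],"claw":0.44},{"translation":[0.4,0,0],"rotation":[0,0,0],"claw":0.44},{"translation":[0.4,0,0],"rotation":[0,0,0],"claw":0.44},{"translation":[0.4,0,0],"rotation":[0,0,0],"claw":0.44},{"translation":[0.4,0,0],"rotation":[0,0,0],"claw":0.44}]' && python3 -m handwheel '[{"translation":[0.4,0,0],"rotation":[0,0,0],"claw":0.44},{"translation":[0.4,0,0],"rotation":[0,0,0],"claw":0.44},{"translation":[0.4,0,0],"rotation":[0,0,0],"claw":0.44},{"translation":[0.4,0,0],"rotation":[0,0,0],"claw":0.44},{"translation":[0.3,0,0],"rotation":[0,0,0],"claw":0.44},{"translation":[0.3,0,0],"rotation":[0,0,0],"claw":0.44},{"translation":[0,0,0],"rotation":[0,0,0],"claw":0.44},{"translation":[0,0,0],"rotation":[0,0,0],"claw":0.44}]'
python3 - <<'E'
from h import *
b=eyes.capture("wrist")["image"]
cv2.imwrite("pics/e.png",cv2.cvtColor(b[0:360],cv2.COLOR_RGB2BGR))
E
```

```text
time: 6.28
ee_pos: [0.5466, -0.069, 0.1193]
tool_rot: [0.704, 0.71, -0.0, -0.0]
wrist_force: [-0.7, -0.2, 0.7]
gripper_width: 0.282
finger_force: 0.1
time: 7.28
ee_pos: [0.5465, -0.0473, 0.1193]
tool_rot: [0.704, 0.71, 0.0, -0.0]
wrist_force: [-0.3, -0.3, -0.9]
gripper_width: 0.286
finger_force: 0.0
```

View pics/e.png

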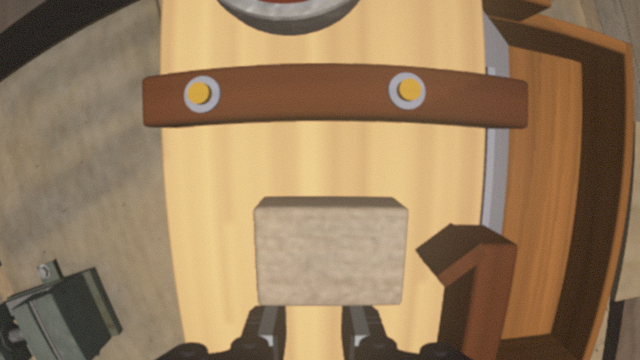

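```bash
python3 -m handwheel '[{"translation":[0.4,0,0],"rotation":[0,0,0],"claw":0.44},{"translation":[0.4,0,0],"rotation":[0,0,0],"claw":0.44},{"translation":[0.4,0,0],"rotation":[0,0,0],"claw":0.44},{"translation":[0.4,0,0],"rotation":[0,0,0],"claw":0.44},{"translation":[0.4,0,0],"rotation":[0,0,0],"claw":0.44},{"translation":[0.3,0,0],"rotation":[0,0,0],"claw":0.44},{"translation":[0.3,0,0],"rotation":[0,0,0],"claw":0.44},{"translation":[0.1,0,0],"rotation":[0,0,0],"claw":0.44},{"translation":[0,0,0],"rotation":[0,0,0],"claw":0.44}]' && python3 -m handwheel '[{"translation":[0.1,0,0],"rotation":[0,0,0],"claw":0.44},{"translation":[0.1,0,0],"rotation":[0,0,0],"claw":0.44},{"translation":[0,0,0],"rotation":[0,0,0],"claw":0.44}]'
python3 - <<'E'
from h import *
p=eyes.capture("wrist");b=p["image"]
cv2.imwrite("pics/f.png",cv2.cvtColor(b[0:360],cv2.COLOR_RGB2BGR))
E
```

```text
time: 8.45
ee_pos: [0.5462, -0.0202, 0.1192]
tool_rot: [0.704, 0.71, 0.0, -0.0]
wrist_force: [0.1, 0.8, -0.5]
gripper_width: 0.279
finger_force: 0.0
time: 8.82
ee_pos: [0.5462, -0.0182, 0.1192]
tool_rot: [0.704, 0.71, 0.0, -0.0]
wrist_force: [-0.0, 1.1, -0.7]
gripper_width: 0.28
finger_force: 0.0
```

View pics/f.png

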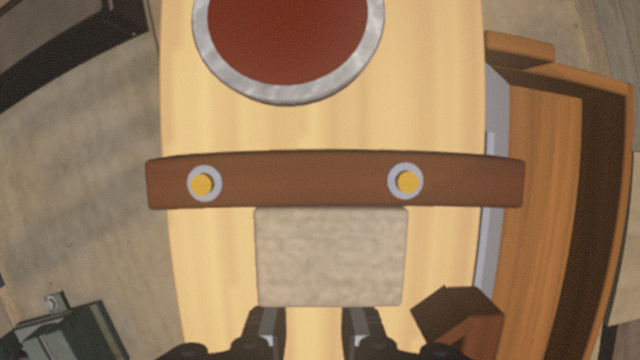

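```bash
for i in 1; do python3 -m handwheel '[{"translation":[0.1,0,0],"rotation":[0,0,0],"claw":0.44},{"translation":[0.1,0,0],"rotation":[0,0,0],"claw":0.44},{"translation":[0,0,0],"rotation":[0,0,0],"claw":0.44}]'; done;  python3 -m handwheel '[{"translation":[0.05,0,0],"rotation":[0,0,0],"claw":0.44},{"translation":[0,0,0],"rotation":[0,0,0],"claw":0.44}]'
```

```text
time: 9.25
ee_pos: [0.5463, -0.0167, 0.1194]
tool_rot: [0.704, 0.71, -0.0, 0.0]
wrist_force: [0.2, -2.2, -0.2]
gripper_width: 0.278
finger_force: 1.4
time: 9.5
ee_pos: [0.5464, -0.0167, 0.1194]
tool_rot: [0.704, 0.71, -0.0, 0.001]
wrist_force: [0.5, -6.5, -1.8]
gripper_width: 0.279
finger_force: 2.7
```

```bash
python3 -m handwheel '[{"translation":[-0.3,0,0],"rotation":[0,0,0],"claw":0.44},{"translation":[-0.7,0,0],"rotation":[0,0,0],"claw":0.44},{"translation":[0,0,-3],"rotation":[0,0,0],"claw":0.44},{"translation":[0,0,-4],"rotation":[0,0,0],"claw":1},{"translation":[0,-3,0],"rotation":[0,0,0],"claw":1},{"translation":[2,-3.1,0],"rotation":[0,0,0],"claw":1},{"translation":[2.1,0,0],"rotation":[0,0,0],"claw":1},{"translation":[0,0,0],"rotation":[0,0,0],"claw":1},{"translation":[0,0,0],"rotation":[0,0,0],"claw":1}]'
python3 - <<'E'
from h import *
a=eyes.capture("top");b=eyes.capture("wrist")["image"]
c=cv2.resize(a["image"][220:360,260:480],(660,420))
im=np.hstack([cv2.resize(b,(400,300)),cv2.resize(a["image"][220:360,260:480],(400,255))[:, :] if 0 else cv2.copyMakeBorder(cv2.resize(a["image"][220:360,260:480],(400,255)),0,45,0,0,cv2.BORDER_CONSTANT)])
cv2.imwrite("pics/g.png",cv2.cvtColor(im,cv2.COLOR_RGB2BGR))
E
```

```text
time: 10.62
ee_pos: [0.4852, 0.0142, 0.1894]
tool_rot: [0.704, 0.71, -0.0, 0.0]
wrist_force: [-0.6, 0.4, 0.5]
gripper_width: -0.001
finger_force: 0.0
```

View pics/g.png

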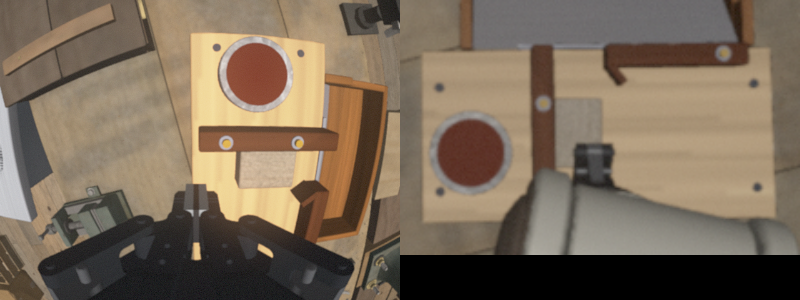

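```bash
python3 -m handwheel '[{"translation":[0,0,3],"rotation":[0,0,0],"claw":1},{"translation":[0,0,2.5],"rotation":[0,0,0],"claw":1},{"translation":[0,0,1.5],"rotation":[0,0,0],"claw":1},{"translation":[0,0,0],"rotation":[0,0,0],"claw":1},{"translation":[0,0.6,0],"rotation":[0,0,0],"claw":1},{"translation":[0,0.6,0],"rotation":[0,0,0],"claw":1},{"translation":[0,0.4,0],"rotation":[0,0,0],"claw":1},{"translation":[0,0.4,0],"rotation":[0,0,0],"claw":1},{"translation":[0,0.3,0],"rotation":[0,0,0],"claw":1},{"translation":[0,0.3,0],"rotation":[0,0,0],"claw":1},{"translation":[0,0.3,0],"rotation":[0,0,0],"claw":1},{"translation":[0,0.3,0],"rotation":[0,0,0],"claw":1}]' && python3 -m handwheel '[{"translation":[0,0.3,0],"rotation":[0,0,0],"claw":1},{"translation":[0,0.3,0],"rotation":[0,0,0],"claw":1},{"translation":[0,0.3,0],"rotation":[0,0,0],"claw":1},{"translation":[0,0.3,0],"rotation":[0,0,0],"claw":1},{"translation":[0,0.3,0],"rotation":[0,0,0],"claw":1},{"translation":[0,0.3,0],"rotation":[0,0,0],"claw":1},{"translation":[0,0,0],"rotation":[0,0,0],"claw":1}]'
python3 - <<'E'
from h import *
b=eyes.capture("wrist")["image"]
cv2.imwrite("pics/i.png",cv2.cvtColor(b,cv2.COLOR_RGB2BGR))
E
```

```text
time: 12.22
ee_pos: [0.517, 0.015, 0.1193]
tool_rot: [0.704, 0.71, -0.0, -0.0]
wrist_force: [0.0, 0.1, 0.4]
gripper_width: 0.001
finger_force: 0.2
time: 13.1
ee_pos: [0.5352, 0.0151, 0.1193]
tool_rot: [0.704, 0.71, 0.0, 0.0]
wrist_force: [-0.7, 0.1, -0.3]
gripper_width: -0.001
finger_force: 0.0
```

View pics/i.png

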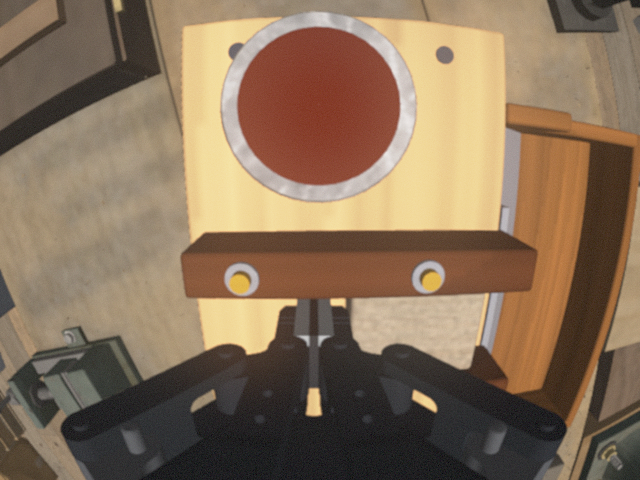

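```bash
python3 -m handwheel '[{"translation":[0,0.3,0],"rotation":[0,0,0],"claw":1},{"translation":[0,0.3,0],"rotation":[0,0,0],"claw":1},{"translation":[0,0.3,0],"rotation":[0,0,0],"claw":1},{"translation":[0,0.3,0],"rotation":[0,0,0],"claw":1},{"translation":[0,0.2,0],"rotation":[0,0,0],"claw":1},{"translation":[0,0.2,0],"rotation":[0,0,0],"claw":1},{"translation":[0,0,0],"rotation":[0,0,0],"claw":1}]'
```

```text
time: 14.02
ee_pos: [0.5511, 0.0152, 0.1193]
tool_rot: [0.704, 0.71, 0.0, 0.0]
wrist_force: [0.7, -0.3, 0.1]
gripper_width: 0.002
finger_force: 0.0
```

```bash
python3 -m handwheel '[{"translation":[0,0.2,0],"rotation":[0,0,0],"claw":1},{"translation":[0,0.2,0],"rotation":[0,0,0],"claw":1},{"translation":[0,0.2,0],"rotation":[0,0,0],"claw":1},{"translation":[0,0,0],"rotation":[0,0,0],"claw":1}]'
```

```text
time: 14.52
ee_pos: [0.5571, 0.0153, 0.1194]
tool_rot: [0.704, 0.71, 0.0, 0.0]
wrist_force: [0.1, -0.2, 0.2]
gripper_width: 0.003
finger_force: 0.0
```

Block's far end is now about at the edge, with no resistance. Continue.

```bash
python3 -m handwheel '[{"translation":[0,0.2,0],"rotation":[0,0,0],"claw":1},{"translation":[0,0.2,0],"rotation":[0,0,0],"claw":1},{"translation":[0,0.2,0],"rotation":[0,0,0],"claw":1},{"translation":[0,0.2,0],"rotation":[0,0,0],"claw":1},{"translation":[0,0.2,0],"rotation":[0,0,0],"claw":1},{"translation":[0,0,0],"rotation":[0,0,0],"claw":1}]'
```

```text
time: 15.28
ee_pos: [0.5671, 0.0154, 0.1193]
tool_rot: [0.704, 0.71, 0.0, 0.0]
wrist_force: [0.7, 0.1, 0.6]
gripper_width: 0.001
finger_force: 0.0
```

```bash
python3 -m handwheel '[{"translation":[0,0.2,0],"rotation":[0,0,0],"claw":1},{"translation":[0,0.2,0],"rotation":[0,0,0],"claw":1},{"translation":[0,0.2,0],"rotation":[0,0,0],"claw":1},{"translation":[0,0.2,0],"rotation":[0,0,0],"claw":1},{"translation":[0,0.2,0],"rotation":[0,0,0],"claw":1},{"translation":[0,0,0],"rotation":[0,0,0],"claw":1}]'
```

```text
time: 16.02
ee_pos: [0.5772, 0.0155, 0.1193]
tool_rot: [0.704, 0.71, 0.0, 0.0]
wrist_force: [0.1, -0.2, -0.6]
gripper_width: -0.001
finger_force: 0.0
```

```bash
python3 -m handwheel '[{"translation":[0,0.2,0],"rotation":[0,0,0],"claw":1},{"translation":[0,0.2,0],"rotation":[0,0,0],"claw":1},{"translation":[0,0.2,0],"rotation":[0,0,0],"claw":1},{"translation":[0,0.2,0],"rotation":[0,0,0],"claw":1},{"translation":[0,0.2,0],"rotation":[0,0,0],"claw":1},{"translation":[0,0.2,0],"rotation":[0,0,0],"claw":1},{"translation":[0,0,0],"rotation":[0,0,0],"claw":1},{"translation":[0,0,0],"rotation":[0,0,0],"claw":1}]'
python3 - <<'E'
from h import *
p=eyes.capture("side");cv2.imwrite("pics/j.png",cv2.cvtColor(cv2.resize(p["image"][160:400,190:490],None,fx=2,fy=2),cv2.COLOR_RGB2BGR))
for n in("side","top"):
    q=eyes.capture(n);print(models.spot_in(q,"offcut_mid"))
E
```

```text
time: 17.02
ee_pos: [0.5889, 0.0156, 0.1192]
tool_rot: [0.704, 0.71, -0.0, -0.0]
wrist_force: [0.6, 0.2, 0.3]
gripper_width: 0.001
finger_force: 0.0
[{'xy': [390.0, 300.6], 'conf': 0.56}]
[{'xy': [350.4, 189.2], 'conf': 0.74}]
```

View pics/j.png

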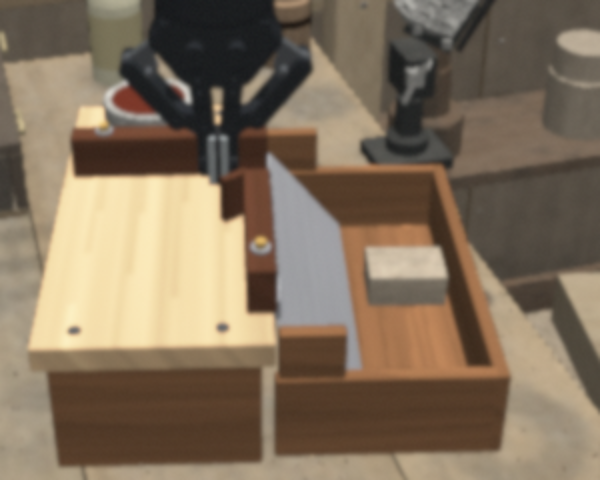

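The offcut now lies flat in the catch pan (crop pixel about 405,275). I'll retreat upwards and check that it and the tin are where they should be.

```bash
python3 -m handwheel '[{"translation":[0,-0.5,0],"rotation":[0,0,0],"claw":1},{"translation":[0,0,-3],"rotation":[0,0,0],"claw":1},{"translation":[0,0,-4],"rotation":[0,0,0],"claw":1},{"translation":[0,0,-4],"rotation":[0,0,0],"claw":1},{"translation":[0,0,0],"rotation":[0,0,0],"claw":1},{"translation":[0,0,0],"rotation":[0,0,0],"claw":1},{"translation":[0,0,0],"rotation":[0,0,0],"claw":1},{"translation":[0,0,0],"rotation":[0,0,0],"claw":1}]'
python3 - <<'E'
from h import *
for n in("side","top"):
    q=eyes.capture(n)
    for t,z in(("offcut_mid",.025),("tin_mid",.113)):
        print(n,t,[(r["conf"],np.round(r["xy"]),pix2z(q,r["xy"],z).round(3)) for r in models.spot_in(q,t)[:1]])
E
```

```text
time: 18.27
ee_pos: [0.5833, 0.0156, 0.228]
tool_rot: [0.704, 0.71, -0.001, -0.001]
wrist_force: [0.2, 0.1, -0.7]
gripper_width: -0.004
finger_force: 0.0
side offcut_mid [(0.74, array([392., 299.]), array([0.721, 0.015, 0.025]))]
side tin_mid [(0.6, array([264., 212.]), array([0.535, 0.12 , 0.113]))]
top offcut_mid [(0.82, array([353., 178.]), array([0.742, 0.014, 0.025]))]
top tin_mid [(0.65, array([293., 303.]), array([0.537, 0.108, 0.113]))]
```

Run:
```python
from h import *
q=eyes.capture("side");print(models.spot_in(q,"offcut_mid"));a=q["image"][160:400,190:490]
q=eyes.capture("top");print(models.spot_in(q,"offcut_mid"));b=q["image"][150:350,260:480]
im=np.hstack([cv2.resize(a,(400,320)),cv2.resize(b,(400,320))])
cv2.imwrite("pics/k.png",cv2.cvtColor(im,cv2.COLOR_RGB2BGR))
```

```text
[{'xy': [392.2, 299.0], 'conf': 0.68}]
[{'xy': [352.1, 177.2], 'conf': 0.9}]
```

View pics/k.png

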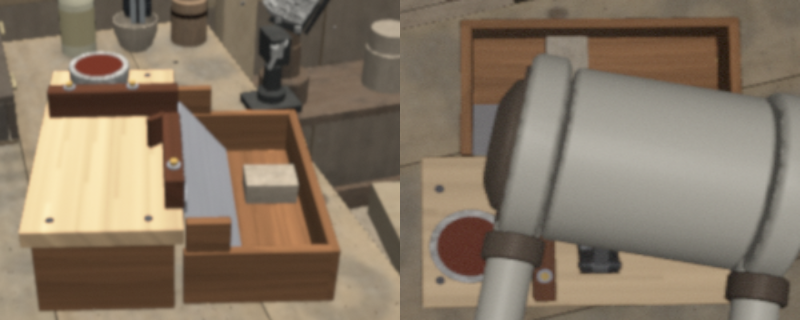

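The offcut is at rest in the pan (the top view is only partly hidden by the arm). The tin hasn't moved.

```bash
python3 -c "from station import bot;print(bot.close_job())"
```

```text
the job is handed in; nothing more can be done
None
```

The offcut was slid along the fence, pushed through the gap and lies at rest in the catch pan, with the wax tin left untouched; the job was handed in at about 18 s, but it returned no verdict.

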